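# Scrape out the juice groove of a chopping board

## Robot

A 7-joint arm with a two-finger parallel gripper is mounted at the origin on a cart in front of the work surface, level with it; the furniture and walls round the work are solid. World frame = base frame: x ahead of the robot, y to its left, z up, the work surface at z = 0. Lengths are in m, angles in degrees, forces in N, time in s.
With the tool pointing down it reaches from about 0.4 to 0.875 m from the base axis. Payload 4.4 kg.
Tool frame: the origin (TCP) lies midway between the tips of the shut fingers; the grasp point (between the pads) lies 19 mm behind it; x points along the fingers, z is the direction in which the jaws open and shut, and the axes are right-handed (so a half turn about x gives the same grasp; the last joint's range is limited). The gripper opens to 85 mm and grips with 20 to 120 N. Pads are 22 mm wide; open, the fingers measure 114 mm over their backs; the gripper's body (76 mm by 85 mm) begins 54 mm behind the grasp point. The pads swing forward as they close: fully open they stand 13 mm farther back than shut.
Start: joints at [65.386, 36.005, 2.206, 86.941, -1.547, 57.084, -1.146], TCP at [0.231, -0.607, 0.231] pointing down, gripper open.
Joint ranges: [-175.42, 175.42], [-21.48, 121.26], [-71.46, 75.88], [10.55, 141.38], [-63.04, 243.04], [13.31, 113.54], [-168.57, 168.57]. Speed limits (degrees/s): [147.25, 147.25, 180, 180, 180, 180, 180].

## Interface

Orientations are given as [roll, pitch, yaw] about the fixed x, y, z axes, in that order (R = Rz(yaw) Ry(pitch) Rx(roll)).
In Python, from cell import * gives the robot as it stands.
- The arm moves only by the shell command python3 -m handwheel 'ROWS' [OPENING]. ROWS is JSON, a list of rows, each an object of numbers: "tx", "ty", "tz": the shift along the tool's x, y, z in cm; "turn": the turn about the tool's x in rad. A call has 1 to 10 rows; each row shifts and turns the commanded pose from where the row before left it, along the tool's axes as they then stand; what a row does not reach is not made up. A row lasts 1/10 s, in which the tool goes at most 50 mm and 8.59 degrees, less where a joint would pass 70% of its speed; a pose out of reach is approached as far as the arm can. A call is refused whole if a number of a shift passes 5 or a number of a turn 0.15, either way. A call with a gripper value outside its range is refused whole. OPENING is the opening, from -1 (shut) to 1 (fully open), set as the call begins (- or left out, the last holds). The fingers move at their own pace and stop on an object; the grip force is fixed at half the most. Time passes only in rows, so rows that do not move let the fingers close. It gives the time, the measured TCP pose, the force and the opening at its end, in the units of the state.
- get_state(): the state, without advancing time (a new reading comes with each control period).
- capture(name): name is "scene" or "side" or "wrist"; returns (picture, depth): 400x640x3 uint8, blue, green, red; 400x640 float32, m along the optical axis (not along the pixel's ray), 0 where there is no reading.
- camera_info(name): a dict with "fovy" (degrees; the focal length in pixels is half the picture's height over the tangent of half this angle, whatever the lens; pixels are square), "cx", "cy" (the principal point, pixels), "D" ([k1, k2, p1, p2, k3] as OpenCV has them; the pictures are not rectified), "R" (3x3) and "t" (3): a world point X has camera coordinates R X + t. Camera axes: x right, y down, z forward; pixel columns grow to the right and rows downward; lengths in m; the calibration is good to about 2 mm. A picture is of the moment at which its call begins: read the wrist's pose just before it. camera_info takes no time and is no camera call; for the wrist camera it gives the pose at the moment of the call.
- hand_in(): hands the job in, once; it reports no verdict.
The state is a dict: "time": time; "qpos": joint angles; "joint_vel": joint speeds; "joint_torque": joint torques, N m; "ee_pos": TCP position; "orientation": TCP orientation; "force": force on the tool from outside, world axes, zero at the start; "wrist_torque": the same for the moment, N m; "finger_gap": finger opening in m.
Only numpy, scipy, OpenCV 4.12 (cv2) and the standard library are available. Lean on these libraries where they do the work, as an engineer would, in place of code of your own. Each camera call takes 0.05 s, during which the arm holds its last target. There are 200 camera calls.

## Task

Lift the salt shaker off the chopping board and stand it upright on the worktop. Then take the orange groove scraper from its stand and run its sprung white nib slowly (a few centimetres a second) and lightly pressed along the whole juice groove, from the end with the red dot round both corners to the open spout at the other end. Put the scraper back in its stand, upright and fully down, and leave the other things where they stand.

Things in the scene. Friction and masses are not known exactly. Their poses are not given: they have to be found in the camera images.
- board: Wooden chopping board, fixed, 140 (x) x 200 (y) x 22 mm high; origin at the centre of its underside, +x to its far side, +y to its left, z up. A juice groove with a dark floor, 14 mm wide and 8 mm deep, runs in three straight lines with square corners: groove_start, groove_corner1, groove_corner2, groove_end. The board must feel no more than 12 N.
- groove_start (a point): Middle of the groove's floor at its closed end; board x, y, z = -42, 80, 14 mm. The groove ends 10 mm nearer; a 10 mm red dot lies on the board beyond, at x -61 mm. Begin within 8 mm of here. The nib must be pressed in at least 1 mm all along the groove, moving at under 0.10 m/s.
- groove_corner1 (a point): Groove centre line at its first square corner, on the floor; board x, y, z = 50, 80, 14 mm. The nib must come within about 8 mm of it.
- groove_corner2 (a point): Groove centre line at its second square corner, on the floor; board x, y, z = 50, -80, 14 mm. The nib must come within about 8 mm of it.
- groove_end (a point): Middle of the groove's floor near the spout; board x, y, z = -42, -80, 14 mm. The pass ends within 8 mm of here; the groove runs on, open, through the board's near edge at x = -70 mm.
- stand: Grey tool stand, fixed, 76 (x) x 64 (y) x 85 mm high; origin at the centre of its underside, z up. A square well, 22 mm wide, 83 mm deep, 2 mm chamfer, opens in the middle of its top. The pepper mill stands off its +x side, the spice jar off its -x side, each 70 to 81 mm from its axis; the +y and -y sides are free, so fingers closing along its y axis have room.
- scraper: Groove scraper, loose, 0.1 kg, nib down in the stand, origin 85 mm above the worktop. Origin on its axis under its black collar (36 mm across, 6 mm thick, rests on the stand's top); z along the axis to the handle's end. Above the collar a handle to 98 mm, then an end button to 102 mm; below, a steel shank 16 mm in diameter to -50 mm, then a white sprung nib 7 mm in diameter.
- scraper_grip (a point): Point on the scraper's axis 65 mm above its origin, where to grip its orange handle: square, 24 x 24 mm, flat sides facing the scraper's x and y, from 6 to 98 mm above the origin. In the stand the flats are within 0.1 rad of parallel to the stand's sides.
- nib_tip (a point): The lowest point of the scraper's white nib, on its axis, 75 mm below the scraper's origin when the nib is out; it moves with the nib.
- nib (a joint): How far the nib is pressed in along the scraper's axis, in m: 0 out, 0.012 at its stop. Its spring gives 1 N at 0 and 4 N at 0.012; about 5 mm is a good working value. Against its stop the force rises sharply.
- shaker: Salt shaker, loose, grey with a rounded top, 44 mm in diameter and 90 mm high, standing upright across the groove's back run on the board. Origin at the centre of its underside, z up. Behind it, beyond about x = 0.65 m, stand a microwave oven and, from 0.44 m above the worktop, wall cabinets: swing the arm across nearer the robot.
- mill: Wooden pepper mill, loose bystander, 58 mm in diameter, 170 mm high, upright beside the stand; origin at the centre of its underside.
- spice: Spice jar with a red cap, loose bystander, 45 mm in diameter, 106 mm high, upright beside the stand; origin at the centre of its underside.
- pickles: Glass pickle jar with a grey lid, loose bystander, 91 mm in diameter, 137 mm high, upright near the -y side of the board; origin at the centre of its underside.
- lunchbox: Lunch box with an orange lid, loose bystander, 109 x 159 x 62 mm high (long side along its y), at the left of the worktop; origin at the centre of its underside.
- tub: Spread tub with a green lid, loose bystander, 96 x 137 x 53 mm high (long side along its y), at the right of the worktop; origin at the centre of its underside.
Not all that is in view belongs to the job. What is shaped like the scraper but pink is not meant.

How it is judged (in metres and radians):
On the way, in this order (a step that is already met when the one before it is completed fails the run):
1. the salt shaker stands upright on the worktop, off the board, released (height (world z) of shaker between -0.008 and 0.008 m and angle between shaker's own z axis and vertical below 0.1 rad and linear speed of shaker below 0.02 m/s and contact force between shaker and the fingers below 0.05 N), for 0.2 s.
2. the nib is pressed into the groove at the red-dot end (x of nib_tip in the frame of board between -0.05 and -0.034 m and y of nib_tip in the frame of board between 0.072 and 0.088 m and z of nib_tip in the frame of board below 0.018 m and value of joint nib above 0.001 m), for 0.06 s.
3. the nib is pressed into the groove along the first side (x of nib_tip in the frame of board between -0.013 and 0.003 m and y of nib_tip in the frame of board between 0.072 and 0.088 m and z of nib_tip in the frame of board below 0.018 m and value of joint nib above 0.001 m), for 0.06 s.
4. the nib is pressed into the groove in the first corner (x of nib_tip in the frame of board between 0.039 and 0.055 m and y of nib_tip in the frame of board between 0.069 and 0.085 m and z of nib_tip in the frame of board below 0.018 m and value of joint nib above 0.001 m), for 0.06 s.
5. the nib is pressed into the groove along the back run (x of nib_tip in the frame of board between 0.042 and 0.058 m and y of nib_tip in the frame of board between 0.032 and 0.048 m and z of nib_tip in the frame of board below 0.018 m and value of joint nib above 0.001 m), for 0.06 s.
6. the nib is pressed into the groove along the back run (x of nib_tip in the frame of board between 0.042 and 0.058 m and y of nib_tip in the frame of board between -0.008 and 0.008 m and z of nib_tip in the frame of board below 0.018 m and value of joint nib above 0.001 m), for 0.06 s.
7. the nib is pressed into the groove along the back run (x of nib_tip in the frame of board between 0.042 and 0.058 m and y of nib_tip in the frame of board between -0.048 and -0.032 m and z of nib_tip in the frame of board below 0.018 m and value of joint nib above 0.001 m), for 0.06 s.
8. the nib is pressed into the groove in the second corner (x of nib_tip in the frame of board between 0.039 and 0.055 m and y of nib_tip in the frame of board between -0.085 and -0.069 m and z of nib_tip in the frame of board below 0.018 m and value of joint nib above 0.001 m), for 0.06 s.
9. the nib is pressed into the groove along the last side (x of nib_tip in the frame of board between -0.003 and 0.013 m and y of nib_tip in the frame of board between -0.088 and -0.072 m and z of nib_tip in the frame of board below 0.018 m and value of joint nib above 0.001 m), for 0.06 s.
10. the nib is pressed into the groove at the spout end (x of nib_tip in the frame of board between -0.05 and -0.034 m and y of nib_tip in the frame of board between -0.088 and -0.072 m and z of nib_tip in the frame of board below 0.018 m and value of joint nib above 0.001 m), for 0.06 s.
At the end, for the whole second after the job is handed in: The salt shaker stands upright (within 0.1 rad) and still on the worktop (within 8 mm of its height); the scraper stands still and upright (within 0.06 rad) in its stand, on its axis within 6 mm, its collar within 3 mm of the stand's top (height (world z) of shaker between -0.008 and 0.008 m and angle between shaker's own z axis and vertical below 0.1 rad and linear speed of each of shaker, scraper below 0.02 m/s and z of scraper in the frame of stand between 0.082 and 0.088 m and horizontal distance between scraper and stand below 0.006 m and angle between scraper's own z axis and vertical below 0.06 rad); the robot touches nothing.
It fails at once if a bystander (pepper mill, spice jar, pickle jar, lunch box or spread tub) is shifted more than 25 mm or tipped more than 0.3 rad (distance of any of mill, spice, pickles, lunchbox, tub from where it was at the start of the episode above 0.025 m or angle between any of mill, spice, pickles, lunchbox, tub's own z axis and vertical above 0.3 rad).
It fails at once if the salt shaker is tipped more than 0.6 rad (angle between shaker's own z axis and vertical above 0.6 rad).
It fails at once if the nib, pressed on the board, is moved along at more than 0.10 m/s (lifting it off or pressing it in does not count) (x of nib_tip in the frame of board between -0.07 and 0.07 m and y of nib_tip in the frame of board between -0.1 and 0.1 m and value of joint nib above 0.001 m and z of nib_tip in the frame of board below 0.026 m and linear speed of scraper above 0.1 m/s and velocity of joint nib between -0.03 and 0.03 m/s).
It fails at once if the scraper presses on the board with more than 12 N (contact force between scraper and board above 12 N).
It also fails if it takes over 72 s, if anything falls off the work surface, if the arm or the gripper's body presses on something with over 40 N, if the wrist force passes 120 N, or if a joint passes its speed limit or range.

## Working session

There is one attempt and no reset: what is moved stays moved. The work goes in short steps, Python scripts to look and compute and a shell command to move; the robot and the scene stay as the last step left them, time stands still between calls to the robot, and variables do not carry over. Pictures are saved under pics/ and viewed, about 8 in all and at most 12, crops included, and the job is handed in when it is done.

```bash
ls; mkdir -p pics; cat > h.py <<'E'
from cell import *
import numpy as np, cv2
from scipy.spatial.transform import Rotation as Ro
def K(ci):
    f=200/np.tan(np.radians(ci["fovy"]/2)); return np.array([[f,0,ci["cx"]],[0,f,ci["cy"]],[0,0,1]])
def ray(ci,uv):
    p=cv2.undistortPoints(np.array(uv,float).reshape(-1,1,2),K(ci),np.array(ci["D"],float)).reshape(-1,2)
    R=np.array(ci["R"]);t=np.array(ci["t"]); d=np.c_[p,np.ones(len(p))]@R
    return -R.T@t,d
def plane(ci,uv,z):
    o,d=ray(ci,uv); return o+d*((z-o[2])/d[:,2])[:,None]
def cloud(ci,uv,depth):
    o,d=ray(ci,uv); return o+d*np.asarray(depth).reshape(-1,1)
def proj(ci,X):
    return cv2.projectPoints(np.array(X,float).reshape(-1,1,3),cv2.Rodrigues(np.array(ci["R"],float))[0],np.array(ci["t"],float),K(ci),np.array(ci["D"],float))[0].reshape(-1,2)
E
python3 - <<'E'
from h import *
s=get_state();print(s)
for n in("scene","side","wrist"):
    ci=camera_info(n);im,d=capture(n);cv2.imwrite(f"pics/{n}0.png",im);np.savez(f"{n}0.npz",im=im,d=d);import pickle;pickle.dump(ci,open(n+"0.pkl","wb"));print(n,ci)
E
```

```text
pics
{'time': 0.0, 'qpos': array([65.38560182, 36.05920998,  2.20251836, 86.99865542, -1.54783237,
       57.08312314, -1.14612863]), 'joint_vel': array([ 0.04736139,  0.11018804, -0.07632236, -0.0280711 ,  0.05292719,
       -0.04316731, -0.03637163]), 'joint_torque': array([-4.16367657e-04, -5.63402617e+01,  1.22576639e+00, -1.93449622e+01,
        1.09383330e-02,  1.02893528e-02, -1.08628055e-05]), 'ee_pos': array([ 0.23108957, -0.606841  ,  0.23037092]), 'orientation': array([-179.58481831,   89.88868439,  111.25882059]), 'force': array([ 0.57190343,  0.75801737, -0.33877191]), 'wrist_torque': array([-0.00478026, -0.03761311, -0.0179599 ]), 'finger_gap': 0.08557895063302096}
scene {'fovy': 48.17886834537319, 'cx': 323.5839011252253, 'cy': 190.06547511525187, 'D': array([-0.02442688,  0.        ,  0.        ,  0.        ,  0.        ]), 'R': array([[ 9.99910848e-01, -7.07982510e-04, -1.33339847e-02],
       [-1.18623639e-02, -5.05557447e-01, -8.62711395e-01],
       [-6.13031067e-03,  8.62792655e-01, -5.05520774e-01]]), 't': array([-0.51180902,  0.08877967,  1.70013811])}
side {'fovy': 48.922002900964024, 'cx': 321.9625110137021, 'cy': 194.43276710728486, 'D': array([-0.03155485,  0.        ,  0.        ,  0.        ,  0.        ]), 'R': array([[-0.97722089, -0.21192629,  0.01125067],
       [-0.09888973,  0.40780645, -0.90769748],
       [ 0.18777687, -0.88813352, -0.41947431]]), 't': array([0.51287738, 0.18316996, 1.40089542])}
wrist {'fovy': 64.40700247537819, 'cx': 318.7519621381091, 'cy': 197.87395688147907, 'D': array([-0.05717899,  0.        ,  0.        ,  0.        ,  0.        ]), 'R': array([[ 0.35625278, -0.93438511, -0.00290209],
       [-0.89644205, -0.34265908,  0.28102743],
       [-0.26358227, -0.09751525, -0.95969535]]), 't': array([-0.64934335, -0.03669318,  0.37923427])}
```

View pics/scene0.png

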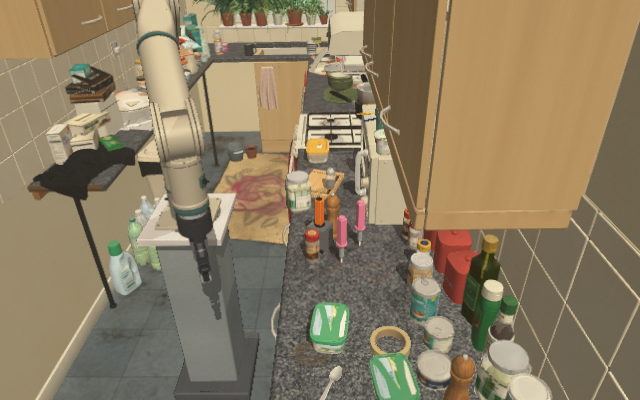

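View pics/side0.png

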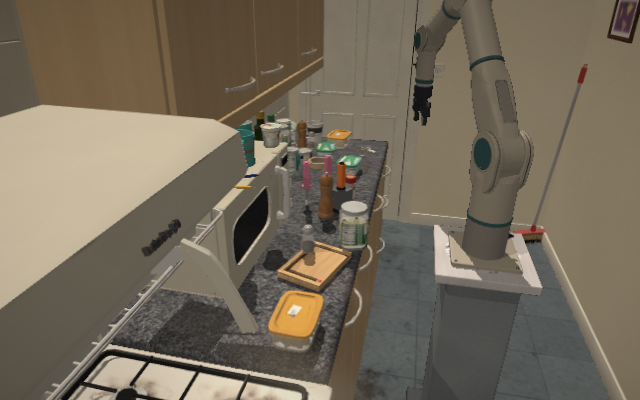

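Scene view: the orange-handled tool is at (319,211), between the mill (333,207) and the spice jar (312,243). The two pink ones are at (342,230) and (361,215). Side view: board at (315,264), shaker at (307,243), orange tool at (341,177). Only the orange tool fits the description, so I'll confirm it in a crop and measure.

```bash
python3 - <<'E'
from h import *
import pickle
L={n:(np.load(n+"0.npz"),pickle.load(open(n+"0.pkl","rb"))) for n in("scene","side")}
a=L["scene"][0]["im"][155:275,270:390]; b=L["side"][0]["im"][150:300,255:385]
a=cv2.resize(a,None,fx=3.2,fy=3.2,interpolation=2);b=cv2.resize(b,None,fx=3.2,fy=3.2,interpolation=2)
c=np.zeros((max(a.shape[0],b.shape[0]),a.shape[1]+b.shape[1],3),np.uint8);c[:a.shape[0],:a.shape[1]]=a;c[:b.shape[0],a.shape[1]:]=b
print(c.shape);cv2.imwrite("pics/crop1.png",c)
for n,pts in(("scene",[(319,203),(319,215),(333,207),(312,236),(298,178),(325,180),(331,178),(318,150),(330,325)]),("side",[(341,170),(341,182),(326,180),(354,212),(315,268),(307,243),(307,232),(297,310),(345,200)])):
    z,ci=L[n]
    uv=np.array(pts);print(n);print(np.c_[uv,cloud(ci,uv,[z["d"][v,u] for u,v in pts])].round(3))
E
```

```text
(480, 800, 3)
scene
[[ 3.19e+02  2.03e+02  4.99e-01 -2.16e-01  1.75e-01]
 [ 3.19e+02  2.15e+02  4.99e-01 -2.21e-01  1.32e-01]
 [ 3.33e+02  2.07e+02  5.45e-01 -1.69e-01  1.29e-01]
 [ 3.12e+02  2.36e+02  4.77e-01 -2.95e-01  1.04e-01]
 [ 2.98e+02  1.78e+02  4.19e-01  2.60e-02  1.33e-01]
 [ 3.25e+02  1.80e+02  5.18e-01  1.40e-01  6.00e-02]
 [ 3.31e+02  1.78e+02  5.42e-01  1.35e-01  7.20e-02]
 [ 3.18e+02  1.50e+02  4.87e-01  4.27e-01  5.70e-02]
 [ 3.30e+02  3.25e+02  5.29e-01 -6.08e-01  5.00e-02]]
side
[[ 3.41e+02  1.70e+02  4.97e-01 -1.87e-01  1.61e-01]
 [ 3.41e+02  1.82e+02  4.96e-01 -1.90e-01  1.13e-01]
 [ 3.26e+02  1.80e+02  5.38e-01 -1.19e-01  1.46e-01]
 [ 3.54e+02  2.12e+02  4.08e-01  8.30e-02  1.35e-01]
 [ 3.15e+02  2.68e+02  4.94e-01  2.37e-01  1.90e-02]
 [ 3.07e+02  2.43e+02  5.35e-01  1.69e-01  5.80e-02]
 [ 3.07e+02  2.32e+02  5.35e-01  1.69e-01  9.60e-02]
 [ 2.97e+02  3.10e+02  4.84e-01  4.73e-01  5.80e-02]
 [ 3.45e+02  2.00e+02  4.76e-01 -1.76e-01  4.80e-02]]
```

View pics/crop1.png

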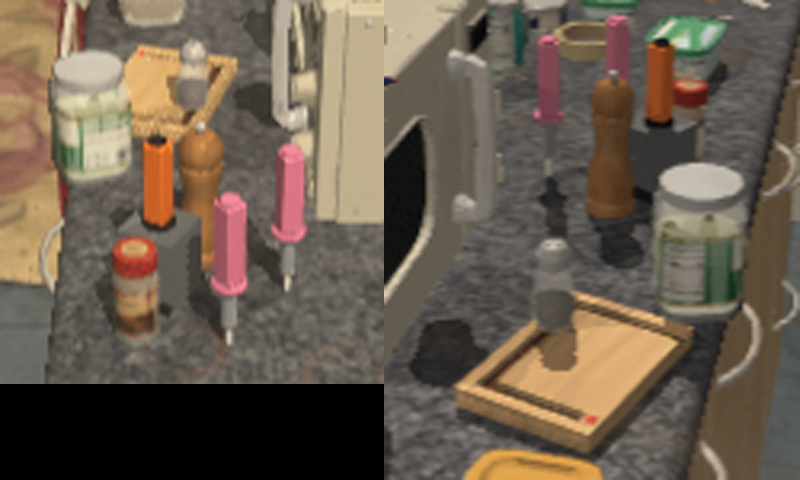

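The crop confirms it: the orange tool sits in the grey stand, and the pink ones stand loose. The red dot is on the board's near-left corner. Next I'll work out the tool axes and a look position.

```bash
cat >> h.py <<'E'
def tool():
    s=get_state(); return np.array(s["ee_pos"]),Ro.from_euler("xyz",s["orientation"],degrees=True).as_matrix(),s
def to(p=None,zdir=None):
    """delta in tool axes (cm) to world point p, and turn (rad) about tool x to bring tool z along world zdir (mod 180)"""
    q,R,s=tool(); print("t",round(s["time"],2),"tcp",q.round(4),"tilt",np.degrees(np.arccos(-R[2,0])).round(2),"zdir",np.degrees(np.arctan2(R[1,2],R[0,2])).round(2),"gap",round(s["finger_gap"],4),"F",np.round(s["force"],1))
    if p is not None:
        d=R.T@(np.array(p)-q)*100; print(" shift cm",d.round(2),"|",np.linalg.norm(d).round(2))
    if zdir is not None:
        w=np.array([np.cos(np.radians(zdir)),np.sin(np.radians(zdir)),0]); c=R.T@w; a=np.arctan2(-c[1],c[2]); a=(a+np.pi/2)%np.pi-np.pi/2; print(" turn rad",round(a,3))
E
python3 - <<'E'
from h import *
q,R,s=tool();print(R.round(3))
ci=camera_info("wrist");Rc=np.array(ci["R"]);o=-Rc.T@np.array(ci["t"])
print("cam in tool",R.T@(o-q),"fwd in tool",R.T@Rc[2],"right",R.T@Rc[0])
to([.231,-.607,.35]);to([.42,-.35,.35]);to([.46,0,.35])
E
```

```text
[[-0.001  0.935  0.356]
 [ 0.001  0.356 -0.935]
 [-1.     0.    -0.001]]
cam in tool [-0.14189677  0.07162237  0.00070419] fwd in tool [ 0.95969931 -0.28102703 -0.0010182 ] right [1.21067161e-03 5.11278871e-04 9.99999136e-01]
t 0.15 tcp [ 0.2312 -0.607   0.2306] tilt 0.08 zdir -69.16 gap 0.085 F [-0.6 -0.1  0.1]
 shift cm [-1.194e+01 -1.000e-02 -2.000e-02] | 11.94
t 0.15 tcp [ 0.2312 -0.607   0.2306] tilt 0.08 zdir -69.16 gap 0.085 F [-0.6 -0.1  0.1]
 shift cm [-11.92  26.79 -17.32] | 34.06
t 0.15 tcp [ 0.2312 -0.607   0.2306] tilt 0.08 zdir -69.16 gap 0.085 F [-0.6 -0.1  0.1]
 shift cm [-11.87  42.98 -48.61] | 65.96
```

```bash
python3 -m handwheel '[{"tx":-4},{"tx":-4},{"tx":-4},{"ty":3.83,"tz":-2.47},{"ty":3.83,"tz":-2.47},{"ty":3.83,"tz":-2.47},{"ty":3.83,"tz":-2.47},{"ty":3.83,"tz":-2.47},{"ty":3.83,"tz":-2.47},{"ty":3.83,"tz":-2.47}]' 1
python3 -m handwheel '[{"ty":2,"tz":-4},{"ty":2,"tz":-4},{"ty":2,"tz":-4},{"ty":2,"tz":-4},{"ty":2,"tz":-4},{"ty":2,"tz":-4},{"ty":2,"tz":-4},{"ty":2,"tz":-4},{},{}]'
python3 - <<'E'
from h import *
import pickle
to();ci=camera_info("wrist");im,d=capture("wrist");cv2.imwrite("pics/w1.png",im);np.savez("w1.npz",im=im,d=d);pickle.dump(ci,open("w1.pkl","wb"))
E
```

```text
t 0.15 tcp [ 0.2312 -0.607   0.2306] tilt 0.08 zdir -69.16 gap 0.085 F [-0.6 -0.1  0.1]validation failed for argument at $[0]...
validation failed for argument at $[0]...
```

View pics/w1.png

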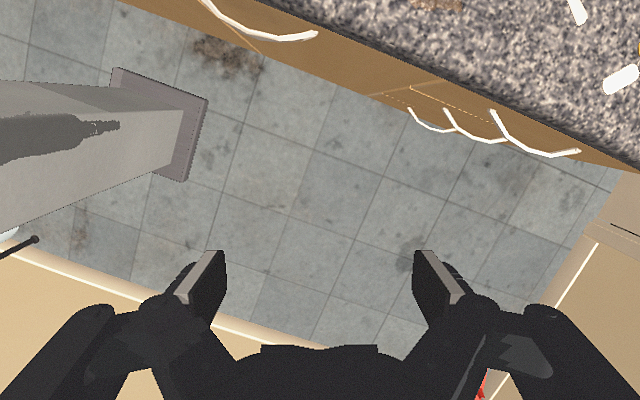

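The rows were refused and the picture shows only floor, as the arm hasn't moved. I'll retry with all four keys in each row.

```bash
python3 -m handwheel '[{"tx":-4,"ty":0,"tz":0,"turn":0},{"tx":-4,"ty":0,"tz":0,"turn":0},{"tx":-4,"ty":0,"tz":0,"turn":0},{"tx":0,"ty":3.83,"tz":-2.47,"turn":0},{"tx":0,"ty":3.83,"tz":-2.47,"turn":0},{"tx":0,"ty":3.83,"tz":-2.47,"turn":0},{"tx":0,"ty":3.83,"tz":-2.47,"turn":0},{"tx":0,"ty":3.83,"tz":-2.47,"turn":0},{"tx":0,"ty":3.83,"tz":-2.47,"turn":0},{"tx":0,"ty":3.83,"tz":-2.47,"turn":0}]' 1
```

```text
time: 1.2
ee_pos: [0.4211, -0.3488, 0.3514]
orientation: [33.6, 90.0, -35.6]
force: [-0.1, -0.2, -0.1]
finger_gap: 0.0849
```

```bash

python3 -m handwheel '[{"tx":0,"ty":2,"tz":-4,"turn":0},{"tx":0,"ty":2,"tz":-4,"turn":0},{"tx":0,"ty":2,"tz":-4,"turn":0},{"tx":0,"ty":2,"tz":-4,"turn":0},{"tx":0,"ty":2,"tz":-4,"turn":0},{"tx":0,"ty":2,"tz":-4,"turn":0},{"tx":0,"ty":2,"tz":-4,"turn":0},{"tx":0,"ty":2,"tz":-4,"turn":0},{"tx":0,"ty":0,"tz":0,"turn":0},{"tx":0,"ty":0,"tz":0,"turn":0}]' -
python3 - <<'E'
from h import *
import pickle
to();ci=camera_info("wrist");im,d=capture("wrist");cv2.imwrite("pics/w2.png",im);np.savez("w2.npz",im=im,d=d);pickle.dump(ci,open("w2.pkl","wb"))
E
```

```text
time: 2.2
ee_pos: [0.4559, 0.0063, 0.3513]
orientation: [-53.3, 90.0, -122.3]
force: [1.3, -0.8, -0.6]
finger_gap: 0.0853
t 2.2 tcp [0.4559 0.0063 0.3513] tilt 0.02 zdir -68.99 gap 0.0853 F [ 1.3 -0.8 -0.6]
```

View pics/w2.png

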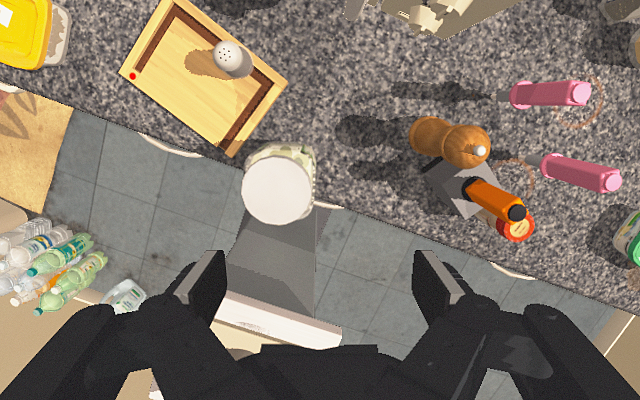

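Wrist view: red dot (133,76), shaker top (226,53), pickle jar lid (277,190), stand top around (455,180) with the orange handle at (495,200), mill (450,140), spice jar (515,227). Now I'll measure with depth and masks.

```bash
python3 - <<'E'
from h import *
import pickle
z=np.load("w2.npz");im=z["im"];D=z["d"];ci=pickle.load(open("w2.pkl","rb"))
v,u=np.mgrid[0:400,0:640];P=cloud(ci,np.c_[u.ravel(),v.ravel()],D.ravel()).reshape(400,640,3)
ok=D>0;Z=P[...,2];hsv=cv2.cvtColor(im,cv2.COLOR_BGR2HSV)
print("worktop z",np.median(Z[30:110,300:340]), "nan",(~ok).sum())
r=np.zeros((400,640),bool);r[60:90,115:150]=1
m=r&(im[...,2]>180)&(im[...,1]<80)
uv=np.c_[u[m],v[m]].mean(0);dot=plane(ci,[uv],.022)[0];print("dot",uv,dot.round(4),m.sum())
# board top
b=ok&(Z>.012)&(Z<.03);b[:,300:]=0;b[:,:110]=0;b[170:]=0
b=cv2.morphologyEx(b.astype(np.uint8),cv2.MORPH_OPEN,np.ones((3,3)))
n,lab,st,_=cv2.connectedComponentsWithStats(b);k=1+np.argmax(st[1:,4]);M=(lab==k);print("board",st[k],np.median(Z[M]))
xy=plane(ci,np.c_[u[M],v[M]],.022)[:,:2].astype(np.float32)
rc=cv2.minAreaRect(xy);print("rect",rc,cv2.boxPoints(rc).round(4))
np.save("boardxy.npy",xy)
# others
def top(name,x0,x1,y0,y1,zl,zh):
    m=ok.copy();w=np.zeros_like(m);w[y0:y1,x0:x1]=1;m&=w&(Z>zl)&(Z<zh)
    q=P[m];(c,rad)=cv2.minEnclosingCircle(q[:,:2].astype(np.float32));print(name,m.sum(),"circ",np.round(c,4),round(rad,4),"mean",q.mean(0).round(4),"zmax",q[:,2].max().round(4));return q
top("shaker",200,260,30,90,.075,.1);top("pickles",230,330,140,240,.125,.15)
q=top("mill",400,500,110,180,.1,.19);top("spice",480,545,200,250,.095,.115);top("handle end",490,535,190,230,.17,.2)
q=top("stand",400,520,140,230,.08,.0885)
m=ok&(Z>.08)&(Z<.088);m[:140]=0;m[230:]=0;m[:,:400]=0;m[:,530:]=0;m&=(hsv[...,1]<60)&(im[...,2]>50)
m=cv2.morphologyEx(m.astype(np.uint8),cv2.MORPH_OPEN,np.ones((3,3)))>0
p=plane(ci,np.c_[u[m],v[m]],.085)[:,:2].astype(np.float32);rc=cv2.minAreaRect(p);print("stand",m.sum(),rc,cv2.boxPoints(rc).round(4))
E
```

```text
worktop z -0.0007280030636416801 nan 997
dot [132.2         75.83333333] [0.4678 0.2962 0.022 ] 30
board [  119     0   169   158 12799] 0.021241544918901456
rect ((0.5015435814857483, 0.20111602544784546), (0.20156681537628174, 0.14089436829090118), 72.48714447021484) [[0.404  0.1262]
 [0.5384 0.0838]
 [0.5991 0.276 ]
 [0.4647 0.3184]]
shaker 196 circ [0.5371 0.1522] 0.0178 mean [0.5347 0.1411 0.0878] zmax 0.1
pickles 3861 circ [0.4153 0.0446] 0.042 mean [0.4172 0.0443 0.1363] zmax 0.1391
mill 1867 circ [ 0.5417 -0.1394] 0.025 mean [ 0.5413 -0.1315  0.1462] zmax 0.1701
spice 597 circ [ 0.4794 -0.2489] 0.0464 mean [ 0.4719 -0.2743  0.1045] zmax 0.1141
handle end 628 circ [ 0.4986 -0.1998] 0.0158 mean [ 0.4989 -0.1962  0.1817] zmax 0.188
stand 1319 circ [ 0.4972 -0.1908] 0.0795 mean [ 0.4963 -0.1937  0.0841] zmax 0.0884
stand 1209 ((0.49849385023117065, -0.1994076669216156), (0.0648120790719986, 0.06456062197685242), 58.663822174072266) [[ 0.4541 -0.2103]
 [ 0.5092 -0.2439]
 [ 0.5429 -0.1885]
 [ 0.4878 -0.1549]]
```

Board fit: centre (0.5015, 0.2011), x axis at -17.5°. The predicted dot position matches within 0.6 mm. Stand and scraper axis are at about (0.4986, -0.1998), x axis about 58.7°. Shaker is at about (0.537, 0.152). Moving over the shaker.

```bash

python3 -m handwheel '[{"tx":3,"ty":2.56,"tz":-2.14,"turn":0},{"tx":3,"ty":2.56,"tz":-2.14,"turn":0},{"tx":3,"ty":2.56,"tz":-2.14,"turn":0},{"tx":3,"ty":2.56,"tz":-2.14,"turn":0},{"tx":3,"ty":2.56,"tz":-2.14,"turn":0},{"tx":0,"ty":0,"tz":0,"turn":0},{"tx":0,"ty":0,"tz":0,"turn":0}]' -
python3 - <<'E'
from h import *
to([.537,.152,.052]);ci=camera_info("wrist");im,D=capture("wrist")
v,u=np.mgrid[0:400,0:640];P=cloud(ci,np.c_[u.ravel(),v.ravel()],D.ravel()).reshape(400,640,3)
for lo,hi in((.04,.06),(.06,.08),(.085,.098),(.1,.115)):
    q=P[(D>0)&(P[...,2]>lo)&(P[...,2]<hi)&(np.hypot(P[...,0]-.537,P[...,1]-.152)<.03)]
    if len(q)>5: print(lo,len(q),cv2.minEnclosingCircle(q[:,:2].astype(np.float32)),q.max(0))
cv2.imwrite("pics/w3.png",im)
E
```

```text
time: 2.95
ee_pos: [0.5374, 0.1495, 0.2001]
orientation: [-76.4, 89.8, -145.6]
force: [-0.4, -0.6, 0.6]
finger_gap: 0.0855
t 2.95 tcp [0.5374 0.1495 0.2001] tilt 0.17 zdir -69.23 gap 0.0855 F [-0.4 -0.6  0.6]
 shift cm [14.81  0.1  -0.26] | 14.82
0.04 199 ((0.5377368927001953, 0.15418510138988495), 0.021482087671756744) [0.55858103 0.17536247 0.05995723]
0.06 415 ((0.5376108884811401, 0.15372711420059204), 0.020443035289645195) [0.55762244 0.17387011 0.07997704]
0.085 92 ((0.5414514541625977, 0.15340209007263184), 0.016643637791275978) [0.5545798  0.16914804 0.09798964]
0.1 1284 ((0.5380039811134338, 0.15245813131332397), 0.01687793619930744) [0.55477802 0.16899718 0.11209575]
```

```bash

python3 -m handwheel '[{"tx":3,"ty":0.15,"tz":-0.35,"turn":0},{"tx":3,"ty":0,"tz":0,"turn":0},{"tx":3,"ty":0,"tz":0,"turn":0},{"tx":2.9,"ty":0,"tz":0,"turn":0},{"tx":2.9,"ty":0,"tz":0,"turn":0},{"tx":0,"ty":0,"tz":0,"turn":0},{"tx":0,"ty":0,"tz":0,"turn":0}]' -
python3 -m handwheel '[{"tx":0,"ty":0,"tz":0,"turn":0},{"tx":0,"ty":0,"tz":0,"turn":0},{"tx":0,"ty":0,"tz":0,"turn":0},{"tx":0,"ty":0,"tz":0,"turn":0},{"tx":0,"ty":0,"tz":0,"turn":0},{"tx":0,"ty":0,"tz":0,"turn":0},{"tx":0,"ty":0,"tz":0,"turn":0},{"tx":0,"ty":0,"tz":0,"turn":0}]' -1
```

```text
time: 3.7
ee_pos: [0.5385, 0.1535, 0.0546]
orientation: [46.8, 89.9, -22.5]
force: [0.2, -0.2, 0.9]
finger_gap: 0.0852
time: 4.5
ee_pos: [0.5389, 0.1547, 0.0551]
orientation: [68.6, 89.8, -0.6]
force: [-1.0, -1.8, 9.8]
finger_gap: 0.0379
```

```bash

python3 -m handwheel '[{"tx":-0.5,"ty":0,"tz":0,"turn":0},{"tx":-1.5,"ty":0,"tz":0,"turn":0},{"tx":-2,"ty":0,"tz":0,"turn":0},{"tx":-2,"ty":0,"tz":0,"turn":0},{"tx":0,"ty":0,"tz":0,"turn":0},{"tx":0,"ty":0,"tz":0,"turn":0}]' -
python3 - <<'E'
from h import *
to([.58,-.01,.10]);
ci=camera_info("wrist");w,Dw=capture("wrist");im,_=capture("side")
q,R,s=tool();pts=proj(camera_info("side"),[q])[0].astype(int);print(pts)
x,y=pts;c=im[max(y-75,0):y+75,x-80:x+80];c=cv2.resize(c,(427,400),interpolation=2)
cv2.imwrite("pics/g1.png",np.hstack([c,w[:,130:503]]))
E
```

```text
time: 5.1
ee_pos: [0.5377, 0.1548, 0.1134]
orientation: [83.7, 90.0, 14.5]
force: [0.1, 0.1, -2.1]
finger_gap: 0.0378
t 5.1 tcp [0.5377 0.1548 0.1134] tilt 0.03 zdir -69.16 gap 0.0378 F [ 0.1  0.1 -2.1]
 shift cm [ 1.34 -1.92 16.91] | 17.07
[307 224]
```

View pics/g1.png

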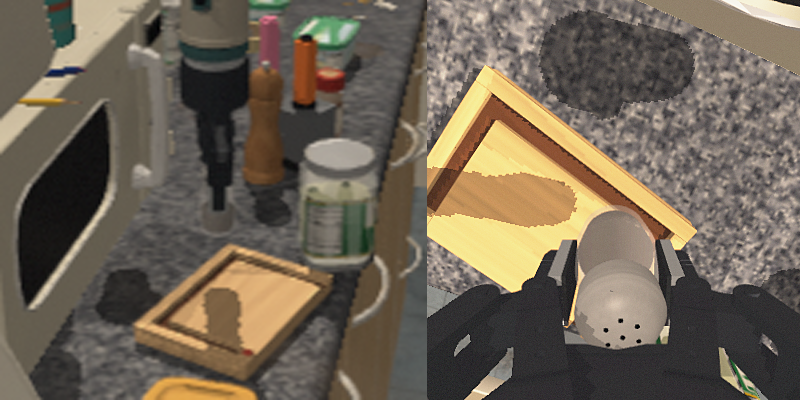

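The shaker is held upright and clear of the board. Moving it to (0.58, -0.01) and lowering.

```bash

python3 -m handwheel '[{"tx":0,"ty":-0.38,"tz":3.38,"turn":0},{"tx":0,"ty":-0.38,"tz":3.38,"turn":0},{"tx":0,"ty":-0.38,"tz":3.38,"turn":0},{"tx":0,"ty":-0.38,"tz":3.38,"turn":0},{"tx":0,"ty":-0.38,"tz":3.38,"turn":0},{"tx":2,"ty":0,"tz":0,"turn":0},{"tx":2.5,"ty":0,"tz":0,"turn":0},{"tx":2,"ty":0,"tz":0,"turn":0},{"tx":0.5,"ty":0,"tz":0,"turn":0},{"tx":0,"ty":0,"tz":0,"turn":0}]' -
python3 -m handwheel '[{"tx":0.3,"ty":0,"tz":0,"turn":0},{"tx":0.2,"ty":0,"tz":0,"turn":0},{"tx":0.1,"ty":0,"tz":0,"turn":0},{"tx":0.1,"ty":0,"tz":0,"turn":0},{"tx":0,"ty":0,"tz":0,"turn":0}]' -
```

```text
time: 6.2
ee_pos: [0.579, -0.0097, 0.0419]
orientation: [-110.5, 89.8, -179.7]
force: [0.1, 0.3, -0.7]
finger_gap: 0.0377
time: 6.7
ee_pos: [0.5802, -0.0099, 0.0366]
orientation: [61.1, 90.0, -8.0]
force: [-1.1, 0.2, -0.9]
finger_gap: 0.0377
```

```bash

python3 -m handwheel '[{"tx":0.1,"ty":0,"tz":0,"turn":0},{"tx":0.1,"ty":0,"tz":0,"turn":0},{"tx":0.1,"ty":0,"tz":0,"turn":0},{"tx":0,"ty":0,"tz":0,"turn":0}]' -
```

```text
time: 7.1
ee_pos: [0.5802, -0.0098, 0.0334]
orientation: [58.1, 90.0, -11.0]
force: [1.0, 0.2, -1.1]
finger_gap: 0.038
```

```bash

python3 -m handwheel '[{"tx":0.1,"ty":0,"tz":0,"turn":0},{"tx":0,"ty":0,"tz":0,"turn":0},{"tx":0,"ty":0,"tz":0,"turn":0}]' -
python3 -m handwheel '[{"tx":0.1,"ty":0,"tz":0,"turn":0},{"tx":0,"ty":0,"tz":0,"turn":0},{"tx":0,"ty":0,"tz":0,"turn":0}]' -
```

```text
time: 7.4
ee_pos: [0.5804, -0.0098, 0.0333]
orientation: [61.0, 90.0, -8.1]
force: [-2.0, 0.5, 7.1]
finger_gap: 0.0374
time: 7.7
ee_pos: [0.5805, -0.0097, 0.0332]
orientation: [55.7, 89.9, -13.5]
force: [-3.5, 0.1, 15.2]
finger_gap: 0.0376
```

```bash

python3 -m handwheel '[{"tx":-0.1,"ty":0,"tz":0,"turn":0},{"tx":0,"ty":0,"tz":0,"turn":0},{"tx":0,"ty":0,"tz":0,"turn":0},{"tx":0,"ty":0,"tz":0,"turn":0},{"tx":0,"ty":0,"tz":0,"turn":0}]' 1
python3 -m handwheel '[{"tx":-1,"ty":0,"tz":0,"turn":0},{"tx":-3,"ty":0,"tz":0,"turn":0},{"tx":-4,"ty":0,"tz":0,"turn":0},{"tx":-4.5,"ty":0,"tz":0,"turn":0},{"tx":-4.5,"ty":0,"tz":0,"turn":0},{"tx":-4.5,"ty":0,"tz":0,"turn":0},{"tx":-4.5,"ty":0,"tz":0,"turn":0},{"tx":0,"ty":0,"tz":0,"turn":0},{"tx":0,"ty":0,"tz":0,"turn":0}]' -
python3 - <<'E'
from h import *
to([.4986,-.1998,.28],-31.3)
E
```

```text
time: 8.2
ee_pos: [0.58, -0.0098, 0.0321]
orientation: [-116.5, 90.0, 174.3]
force: [-0.4, 1.3, -1.2]
finger_gap: 0.0853
time: 9.1
ee_pos: [0.5804, -0.0099, 0.2939]
orientation: [64.4, 89.8, -4.8]
force: [-0.1, 0.6, -0.4]
finger_gap: 0.0854
t 9.1 tcp [ 0.5804 -0.0099  0.2939] tilt 0.16 zdir -69.16 gap 0.0854 F [-0.1  0.6 -0.4]
 shift cm [  1.37 -14.4   14.84] | 20.73
 turn rad -0.661
```

```bash

python3 -m handwheel '[{"tx":0,"ty":-2.88,"tz":2.97,"turn":0},{"tx":0,"ty":-2.88,"tz":2.97,"turn":0},{"tx":0,"ty":-2.88,"tz":2.97,"turn":0},{"tx":0,"ty":-2.88,"tz":2.97,"turn":0},{"tx":0,"ty":-2.88,"tz":2.97,"turn":0},{"tx":0,"ty":0,"tz":0,"turn":-0.14},{"tx":0,"ty":0,"tz":0,"turn":-0.14},{"tx":0,"ty":0,"tz":0,"turn":-0.14},{"tx":0,"ty":0,"tz":0,"turn":-0.14},{"tx":0,"ty":0,"tz":0,"turn":-0.1}]' -
python3 -m handwheel '[{"tx":0,"ty":0,"tz":0,"turn":0},{"tx":0,"ty":0,"tz":0,"turn":0}]' -
python3 - <<'E'
from h import *
to();ci=camera_info("wrist");im,D=capture("wrist");cv2.imwrite("pics/w4.png",im)
v,u=np.mgrid[0:400,0:640];P=cloud(ci,np.c_[u.ravel(),v.ravel()],D.ravel()).reshape(400,640,3)
hsv=cv2.cvtColor(im,cv2.COLOR_BGR2HSV);c0=np.array([.4986,-.1998])
near=(D>0)&(np.linalg.norm(P[...,:2]-c0,axis=2)<.07)
def rect(n,m):
    q=P[m]
    if len(q)>5: print(n,len(q),q[:,2].mean().round(4),[np.round(x,4) for x in cv2.minAreaRect(q[:,:2].astype(np.float32))])
n2=near&(np.linalg.norm(P[...,:2]-c0,axis=2)<.03)
rect("button",n2&(P[...,2]>.186)&(P[...,2]<.195));rect("handle top",n2&(P[...,2]>.1795))
o=n2&(hsv[...,0]<15)&(hsv[...,1]>150)
rect("orange",o);rect("orange hi",o&(P[...,2]>.175));rect("orange low",o&(P[...,2]<.15))
g=near&(P[...,2]>.08)&(P[...,2]<.09)&(hsv[...,1]<70)
rect("stand top",g);rect("collar",n2&(P[...,2]>.0885)&(P[...,2]<.0945))
cv2.imwrite("pics/g2.png",np.dstack([g,o,near]).astype(np.uint8)*255)
E
```

```text
time: 10.1
ee_pos: [0.497, -0.1995, 0.2905]
orientation: [-172.5, 89.8, 156.5]
force: [0.1, -0.7, 0.5]
finger_gap: 0.0853
time: 10.3
ee_pos: [0.4975, -0.1998, 0.2912]
orientation: [-171.6, 89.9, 156.9]
force: [-0.5, -0.4, 0.7]
finger_gap: 0.0853
t 10.3 tcp [ 0.4975 -0.1998  0.2912] tilt 0.14 zdir -31.49 gap 0.0853 F [-0.5 -0.4  0.7]
button 262 0.1866 [array([ 0.4985, -0.1999]), array([0.019 , 0.0182]), np.float64(2.1024)]
handle top 12943 0.3656 [array([ 0.5009, -0.1962]), array([0.0329, 0.0525]), np.float64(59.3203)]
orange 671 0.1537 [array([ 0.4977, -0.2051]), array([0.0337, 0.0272]), np.float64(61.5725)]
orange hi 246 0.1813 [array([ 0.4987, -0.2001]), array([0.0245, 0.0233]), np.float64(58.353)]
orange low 263 0.1223 [array([ 0.5058, -0.2039]), array([0.0184, 0.0417]), np.float64(12.9401)]
stand top 2131 0.0843 [array([ 0.4982, -0.2   ]), array([0.0643, 0.064 ]), np.float64(59.5739)]
collar 211 0.0901 [array([ 0.5012, -0.1954]), array([0.0249, 0.0344]), np.float64(56.7768)]
```

View pics/w4.png

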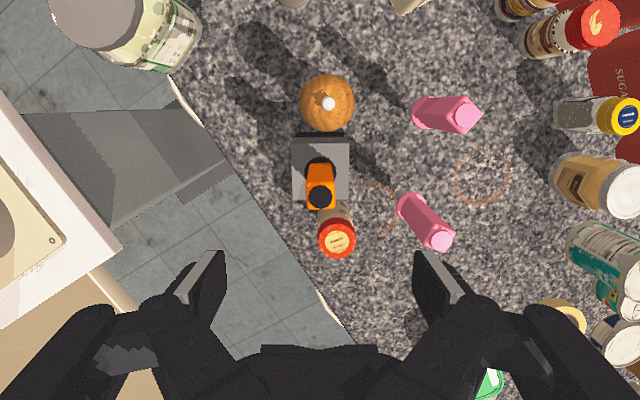

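Wrist view: orange handle at (320,185) with end button (320,195), stand top (322,160), mill (327,100), spice jar (337,238). The left and right sides, where the fingers close, are free. The fits agree: axis (0.4986, -0.2000), flats at 58.4°. Descending to grip.

```bash

python3 -m handwheel '[{"tx":3,"ty":0.04,"tz":0.1,"turn":0},{"tx":3,"ty":0,"tz":0,"turn":0},{"tx":3,"ty":0,"tz":0,"turn":0},{"tx":3,"ty":0,"tz":0,"turn":0},{"tx":2,"ty":0,"tz":0,"turn":0},{"tx":1.4,"ty":0,"tz":0,"turn":0},{"tx":0,"ty":0,"tz":0,"turn":0},{"tx":0,"ty":0,"tz":0,"turn":0}]' -
python3 -m handwheel '[{"tx":0,"ty":0,"tz":0,"turn":0},{"tx":0,"ty":0,"tz":0,"turn":0},{"tx":0,"ty":0,"tz":0,"turn":0},{"tx":0,"ty":0,"tz":0,"turn":0},{"tx":0,"ty":0,"tz":0,"turn":0},{"tx":0,"ty":0,"tz":0,"turn":0},{"tx":0,"ty":0,"tz":0,"turn":0},{"tx":0,"ty":0,"tz":0,"turn":0}]' -1
python3 -c "
from h import *
to([.4986,-.2,.26])"
```

```text
time: 11.15
ee_pos: [0.4995, -0.1999, 0.1384]
orientation: [-165.7, 90.0, 163.0]
force: [0.8, -0.3, -0.1]
finger_gap: 0.0858
time: 11.95
ee_pos: [0.4996, -0.2002, 0.1387]
orientation: [-2.9, 90.0, -34.2]
force: [-0.3, 0.4, 5.3]
finger_gap: 0.0234
t 11.95 tcp [ 0.4996 -0.2002  0.1387] tilt 0.03 zdir -31.35 gap 0.0234 F [-0.3  0.4  5.3]
 shift cm [-12.13  -0.04  -0.09] | 12.13
```

```bash

python3 -m handwheel '[{"tx":-1,"ty":0,"tz":0,"turn":0},{"tx":-2,"ty":0,"tz":0,"turn":0},{"tx":-3,"ty":0,"tz":0,"turn":0},{"tx":-3,"ty":0,"tz":0,"turn":0},{"tx":-4,"ty":0,"tz":0,"turn":0},{"tx":-4,"ty":0,"tz":0,"turn":0},{"tx":0,"ty":0,"tz":0,"turn":0},{"tx":0,"ty":0,"tz":0,"turn":0}]' -
python3 -c "
from h import *
to([.4855,.29,.2])"
```

```text
time: 12.75
ee_pos: [0.4994, -0.2, 0.309]
orientation: [5.8, 89.9, -25.5]
force: [-0.6, -0.1, -1.7]
finger_gap: 0.0236
t 12.75 tcp [ 0.4994 -0.2     0.309 ] tilt 0.08 zdir -31.34 gap 0.0236 F [-0.6 -0.1 -1.7]
 shift cm [ 10.87  41.12 -26.69] | 50.22
```

```bash

python3 -m handwheel '[{"tx":0,"ty":3.8,"tz":-2.47,"turn":0},{"tx":0,"ty":3.8,"tz":-2.47,"turn":0},{"tx":0,"ty":3.8,"tz":-2.47,"turn":0},{"tx":0,"ty":3.8,"tz":-2.47,"turn":0},{"tx":0,"ty":3.8,"tz":-2.47,"turn":0},{"tx":0,"ty":3.8,"tz":-2.47,"turn":0},{"tx":0,"ty":3.8,"tz":-2.47,"turn":0},{"tx":0,"ty":3.8,"tz":-2.47,"turn":0},{"tx":0,"ty":3.8,"tz":-2.47,"turn":0},{"tx":0,"ty":3.8,"tz":-2.47,"turn":0}]' -
python3 -m handwheel '[{"tx":2,"ty":3.1,"tz":-2,"turn":0},{"tx":4,"ty":0,"tz":0,"turn":0},{"tx":4,"ty":0,"tz":0,"turn":0},{"tx":2,"ty":0,"tz":0,"turn":0},{"tx":0,"ty":0,"tz":0,"turn":0},{"tx":0,"ty":0,"tz":0,"turn":0}]' -
python3 - <<'E'
from h import *
to([.4855,.29,.145])
q,R,s=tool();ci=camera_info("side");im,D=capture("side");w,_=capture("wrist")
nib=q+R[:,0]*.1287;p=proj(ci,[nib,q,[.4855,.29,.014]]);print(p.round(1))
x,y=p[0].astype(int);x0=x-60;y0=y-90;c=im[y0:y0+120,x0:x0+120];cv2.imwrite("pics/n1.png",np.hstack([cv2.resize(c,(400,400),interpolation=2),w[:,120:520]]));print(x0,y0)
hsv=cv2.cvtColor(im,cv2.COLOR_BGR2HSV)
m=(hsv[...,1]<40)&(hsv[...,2]>150);m[:y-25]=0;m[y+20:]=0;m[:,:x-10]=0;m[:,x+11:]=0
v,u=np.nonzero(m);print(len(u),list(zip(u,v))[:60])
E
```

```text
time: 13.75
ee_pos: [0.4848, 0.2539, 0.3064]
orientation: [-117.5, 89.8, -148.8]
force: [1.1, -0.3, -1.0]
finger_gap: 0.0231
time: 14.35
ee_pos: [0.4846, 0.2897, 0.1876]
orientation: [-127.8, 89.9, -159.1]
force: [0.3, 0.7, -0.2]
finger_gap: 0.0233
t 14.35 tcp [0.4846 0.2897 0.1876] tilt 0.12 zdir -31.32 gap 0.0233 F [ 0.3  0.7 -0.2]
 shift cm [4.26 0.08 0.07] | 4.26
[[314.3 267. ]
 [314.4 226. ]
 [313.8 280.5]]
254 177
0 []
```

View pics/n1.png

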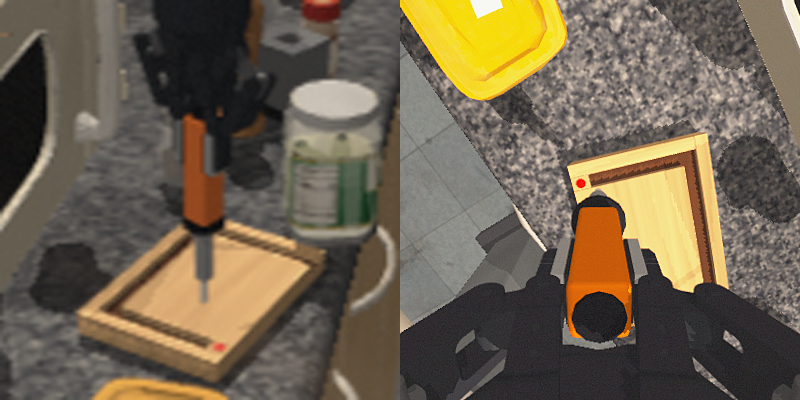

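The nib hangs vertical at crop (204,300), which is px (315,267); the prediction was (314.3,267). It is over the start beside the red dot. Lowering into the groove.

```bash

python3 -m handwheel '[{"tx":1,"ty":0.08,"tz":0.07,"turn":0},{"tx":1.5,"ty":0,"tz":0,"turn":0},{"tx":1,"ty":0,"tz":0,"turn":0},{"tx":0.4,"ty":0,"tz":0,"turn":0},{"tx":0,"ty":0,"tz":0,"turn":0},{"tx":0,"ty":0,"tz":0,"turn":0}]' -
python3 - <<'E'
from h import *
to([.4855,.29,.138])
B=np.array([[.9537,.3008],[-.3008,.9537]]);q,R,s=tool();n=q+R[:,0]*.1287;print("nib board mm",(B.T@(n[:2]-[.5015,.2011])*1000).round(1),n[2])
E
```

```text
time: 15.05
ee_pos: [0.4864, 0.2905, 0.1497]
orientation: [70.9, 90.0, 39.6]
force: [0.2, 0.2, -1.5]
finger_gap: 0.0233
t 15.05 tcp [0.4864 0.2905 0.1497] tilt 0.05 zdir -31.34 gap 0.0233 F [ 0.2  0.2 -1.5]
 shift cm [ 1.17 -0.09 -0.06] | 1.17
nib board mm [-41.2  80.8] 0.020998705104993937
```

```bash

python3 -m handwheel '[{"tx":0.2,"ty":-0.05,"tz":-0.03,"turn":0},{"tx":0.2,"ty":0,"tz":0,"turn":0},{"tx":0.2,"ty":0,"tz":0,"turn":0},{"tx":0.2,"ty":0,"tz":0,"turn":0},{"tx":0.2,"ty":0,"tz":0,"turn":0},{"tx":0.2,"ty":0,"tz":0,"turn":0},{"tx":0,"ty":0,"tz":0,"turn":0},{"tx":0,"ty":0,"tz":0,"turn":0},{"tx":0,"ty":0,"tz":0,"turn":0}]' -
cat >> h.py <<'E'
def nib(target=None):
    to();B=np.array([[.9537,.3008],[-.3008,.9537]]);q,R,s=tool();n=q+R[:,0]*.1287;print("nib board mm",(B.T@(n[:2]-[.5015,.2011])*1000).round(1),"tip z free",n[2].round(4),"press mm",((.014-n[2])*1000).round(1))
    if target is not None: to([*(B@(np.array(target)/1000)+[.5015,.2011]),.138])
E
python3 -c "
from h import *
nib([49,79.5])
im,_=capture('wrist');cv2.imwrite('pics/n2.png',cv2.resize(im[150:350,220:420],None,fx=2.5,fy=2.5))"
```

```text
time: 15.95
ee_pos: [0.4858, 0.29, 0.1375]
orientation: [54.6, 90.0, 23.2]
force: [0.3, -0.2, 0.9]
finger_gap: 0.0235
t 15.95 tcp [0.4858 0.29   0.1375] tilt 0.02 zdir -31.34 gap 0.0235 F [ 0.3 -0.2  0.9]
nib board mm [-41.7  80. ] tip z free 0.0088 press mm 5.2
t 15.95 tcp [0.4858 0.29   0.1375] tilt 0.02 zdir -31.34 gap 0.0235 F [ 0.3 -0.2  0.9]
 shift cm [-0.05  2.12  8.82] | 9.07
```

View pics/n2.png

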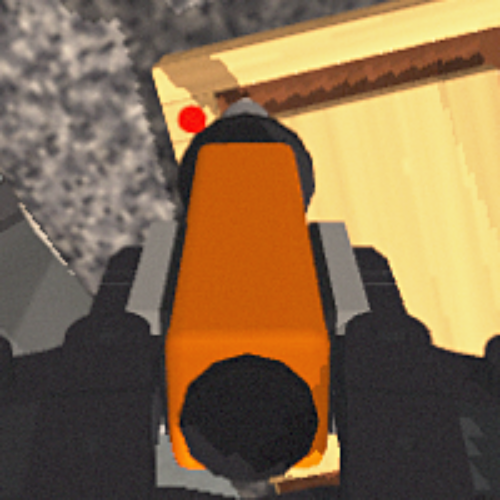

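Wrist crop: the shank enters the groove beside the red dot (192,118). The force rose by about 2.4 N, which fits roughly 5 mm of press. Starting the first side at about 4 cm/s.

```bash

python3 -m handwheel '[{"tx":0,"ty":0.09,"tz":0.38,"turn":0},{"tx":0,"ty":0.09,"tz":0.38,"turn":0},{"tx":0,"ty":0.09,"tz":0.38,"turn":0},{"tx":0,"ty":0.09,"tz":0.38,"turn":0},{"tx":0,"ty":0.09,"tz":0.38,"turn":0},{"tx":0,"ty":0.09,"tz":0.38,"turn":0},{"tx":0,"ty":0.09,"tz":0.38,"turn":0},{"tx":0,"ty":0.09,"tz":0.38,"turn":0},{"tx":0,"ty":0.09,"tz":0.38,"turn":0},{"tx":0,"ty":0.09,"tz":0.38,"turn":0}]' -
python3 -c "
from h import *
nib([49,79.5])"
```

```text
time: 17.0
ee_pos: [0.5231, 0.2777, 0.1373]
orientation: [-3.4, 90.0, -34.8]
force: [-0.8, 1.1, 0.9]
finger_gap: 0.0234
t 17.0 tcp [0.5231 0.2777 0.1373] tilt 0.0 zdir -31.35 gap 0.0234 F [-0.8  1.1  0.9]
nib board mm [-2.4 79.5] tip z free 0.0086 press mm 5.4
t 17.0 tcp [0.5231 0.2777 0.1373] tilt 0.0 zdir -31.35 gap 0.0234 F [-0.8  1.1  0.9]
 shift cm [-0.06  1.23  4.99] | 5.14
```

13 more rows of about 0.095/0.384.

```bash

python3 -m handwheel '[{"tx":0,"ty":0.1,"tz":0.38,"turn":0},{"tx":0,"ty":0.1,"tz":0.38,"turn":0},{"tx":0,"ty":0.1,"tz":0.38,"turn":0},{"tx":0,"ty":0.1,"tz":0.38,"turn":0},{"tx":0,"ty":0.1,"tz":0.38,"turn":0},{"tx":0,"ty":0.1,"tz":0.38,"turn":0},{"tx":0,"ty":0.1,"tz":0.38,"turn":0},{"tx":0,"ty":0.1,"tz":0.38,"turn":0},{"tx":0,"ty":0.1,"tz":0.38,"turn":0},{"tx":0,"ty":0.1,"tz":0.38,"turn":0}]' -
python3 -m handwheel '[{"tx":0,"ty":0.09,"tz":0.38,"turn":0},{"tx":0,"ty":0.09,"tz":0.38,"turn":0},{"tx":0,"ty":0.06,"tz":0.25,"turn":0},{"tx":0,"ty":0,"tz":0,"turn":0},{"tx":0,"ty":0,"tz":0,"turn":0}]' -
python3 -c "
from h import *
nib([49.5,-79])"
```

```text
time: 18.0
ee_pos: [0.5607, 0.2665, 0.1373]
orientation: [-101.5, 90.0, -132.8]
force: [-2.7, 1.4, 1.1]
finger_gap: 0.0237
time: 18.5
ee_pos: [0.5712, 0.263, 0.1375]
orientation: [22.6, 89.9, -8.7]
force: [0.1, -0.4, 1.8]
finger_gap: 0.0236
t 18.5 tcp [0.5712 0.263  0.1375] tilt 0.09 zdir -31.36 gap 0.0236 F [ 0.1 -0.4  1.8]
nib board mm [48.1 80. ] tip z free 0.0088 press mm 5.2
t 18.5 tcp [0.5712 0.263  0.1375] tilt 0.09 zdir -31.36 gap 0.0236 F [ 0.1 -0.4  1.8]
 shift cm [ -0.05 -15.4    3.96] | 15.9
```

```bash

python3 -m handwheel '[{"tx":0,"ty":-0.38,"tz":0.1,"turn":0},{"tx":0,"ty":-0.38,"tz":0.1,"turn":0},{"tx":0,"ty":-0.38,"tz":0.1,"turn":0},{"tx":0,"ty":-0.38,"tz":0.1,"turn":0},{"tx":0,"ty":-0.38,"tz":0.1,"turn":0},{"tx":0,"ty":-0.38,"tz":0.1,"turn":0},{"tx":0,"ty":-0.38,"tz":0.1,"turn":0},{"tx":0,"ty":-0.38,"tz":0.1,"turn":0},{"tx":0,"ty":-0.38,"tz":0.1,"turn":0},{"tx":0,"ty":-0.38,"tz":0.1,"turn":0}]' -
python3 -m handwheel '[{"tx":0,"ty":-0.38,"tz":0.1,"turn":0},{"tx":0,"ty":-0.38,"tz":0.1,"turn":0},{"tx":0,"ty":-0.38,"tz":0.1,"turn":0},{"tx":0,"ty":-0.38,"tz":0.1,"turn":0},{"tx":0,"ty":-0.38,"tz":0.1,"turn":0},{"tx":0,"ty":-0.38,"tz":0.1,"turn":0},{"tx":0,"ty":-0.38,"tz":0.1,"turn":0},{"tx":0,"ty":-0.38,"tz":0.1,"turn":0},{"tx":0,"ty":-0.38,"tz":0.1,"turn":0},{"tx":0,"ty":-0.38,"tz":0.1,"turn":0}]' -
python3 -c "
from h import *
nib([49.5,-79])"
```

```text
time: 19.5
ee_pos: [0.5589, 0.2254, 0.1373]
orientation: [-134.8, 90.0, -166.1]
force: [1.0, 2.4, 1.3]
finger_gap: 0.0232
time: 20.5
ee_pos: [0.5478, 0.1878, 0.1373]
orientation: [39.7, 90.0, 8.3]
force: [-0.4, 1.7, 0.4]
finger_gap: 0.0235
t 20.5 tcp [0.5478 0.1878 0.1373] tilt 0.0 zdir -31.34 gap 0.0235 F [-0.4  1.7  0.4]
nib board mm [48.2  1.2] tip z free 0.0086 press mm 5.4
t 20.5 tcp [0.5478 0.1878 0.1373] tilt 0.0 zdir -31.34 gap 0.0235 F [-0.4  1.7  0.4]
 shift cm [-0.07 -7.76  2.05] | 8.02
```

```bash

python3 -m handwheel '[{"tx":0,"ty":-0.38,"tz":0.11,"turn":0},{"tx":0,"ty":-0.38,"tz":0.11,"turn":0},{"tx":0,"ty":-0.38,"tz":0.11,"turn":0},{"tx":0,"ty":-0.38,"tz":0.11,"turn":0},{"tx":0,"ty":-0.38,"tz":0.11,"turn":0},{"tx":0,"ty":-0.38,"tz":0.11,"turn":0},{"tx":0,"ty":-0.38,"tz":0.11,"turn":0},{"tx":0,"ty":-0.38,"tz":0.11,"turn":0},{"tx":0,"ty":-0.38,"tz":0.11,"turn":0},{"tx":0,"ty":-0.38,"tz":0.11,"turn":0}]' -
python3 -m handwheel '[{"tx":0,"ty":-0.38,"tz":0.1,"turn":0},{"tx":0,"ty":-0.38,"tz":0.1,"turn":0},{"tx":0,"ty":-0.38,"tz":0.1,"turn":0},{"tx":0,"ty":-0.38,"tz":0.1,"turn":0},{"tx":0,"ty":-0.38,"tz":0.1,"turn":0},{"tx":0,"ty":-0.38,"tz":0.1,"turn":0},{"tx":0,"ty":-0.38,"tz":0.1,"turn":0},{"tx":0,"ty":-0.38,"tz":0.1,"turn":0},{"tx":0,"ty":-0.38,"tz":0.1,"turn":0},{"tx":0,"ty":-0.2,"tz":0.05,"turn":0}]' -
python3 -m handwheel '[{"tx":0,"ty":0,"tz":0,"turn":0},{"tx":0,"ty":0,"tz":0,"turn":0}]' -
python3 -c "
from h import *
nib([-42.5,-79.5])"
```

```text
time: 21.5
ee_pos: [0.5374, 0.1496, 0.1373]
orientation: [-140.8, 90.0, -172.1]
force: [1.2, 2.8, 1.2]
finger_gap: 0.0233
time: 22.5
ee_pos: [0.5266, 0.1134, 0.1373]
orientation: [-87.1, 90.0, -118.5]
force: [0.4, 1.8, 0.9]
finger_gap: 0.0232
time: 22.7
ee_pos: [0.5266, 0.1132, 0.1372]
orientation: [-85.3, 89.9, -116.7]
force: [0.4, 0.6, 1.5]
finger_gap: 0.0234
t 22.7 tcp [0.5266 0.1132 0.1372] tilt 0.08 zdir -31.36 gap 0.0234 F [0.4 0.6 1.5]
nib board mm [ 50.3 -76.4] tip z free 0.0085 press mm 5.5
t 22.7 tcp [0.5266 0.1132 0.1372] tilt 0.08 zdir -31.36 gap 0.0234 F [0.4 0.6 1.5]
 shift cm [-0.08 -2.54 -8.94] | 9.29
```

```bash

python3 -m handwheel '[{"tx":0,"ty":-0.25,"tz":0.03,"turn":0},{"tx":0,"ty":-0.1,"tz":-0.38,"turn":0},{"tx":0,"ty":-0.1,"tz":-0.38,"turn":0},{"tx":0,"ty":-0.1,"tz":-0.38,"turn":0},{"tx":0,"ty":-0.1,"tz":-0.38,"turn":0},{"tx":0,"ty":-0.1,"tz":-0.38,"turn":0},{"tx":0,"ty":-0.09,"tz":-0.38,"turn":0},{"tx":0,"ty":-0.09,"tz":-0.38,"turn":0},{"tx":0,"ty":-0.09,"tz":-0.38,"turn":0},{"tx":0,"ty":-0.09,"tz":-0.38,"turn":0}]' -
python3 -c "
from h import *
nib([-42.5,-79.5])"
```

```text
time: 23.7
ee_pos: [0.4917, 0.1223, 0.1373]
orientation: [-124.1, 90.0, -155.4]
force: [2.4, -0.1, 1.2]
finger_gap: 0.0232
t 23.7 tcp [0.4917 0.1223 0.1373] tilt 0.0 zdir -31.34 gap 0.0232 F [ 2.4 -0.1  1.2]
nib board mm [ 14.4 -78.1] tip z free 0.0086 press mm 5.4
t 23.7 tcp [0.4917 0.1223 0.1373] tilt 0.0 zdir -31.34 gap 0.0232 F [ 2.4 -0.1  1.2]
 shift cm [-0.07 -1.5  -5.49] | 5.69
```

```bash

python3 -m handwheel '[{"tx":0,"ty":-0.1,"tz":-0.37,"turn":0},{"tx":0,"ty":-0.1,"tz":-0.37,"turn":0},{"tx":0,"ty":-0.1,"tz":-0.37,"turn":0},{"tx":0,"ty":-0.1,"tz":-0.37,"turn":0},{"tx":0,"ty":-0.1,"tz":-0.37,"turn":0},{"tx":0,"ty":-0.1,"tz":-0.37,"turn":0},{"tx":0,"ty":-0.1,"tz":-0.37,"turn":0},{"tx":0,"ty":-0.1,"tz":-0.37,"turn":0},{"tx":0,"ty":-0.1,"tz":-0.37,"turn":0},{"tx":0,"ty":-0.1,"tz":-0.37,"turn":0}]' -
python3 -m handwheel '[{"tx":0,"ty":-0.1,"tz":-0.37,"turn":0},{"tx":0,"ty":-0.1,"tz":-0.37,"turn":0},{"tx":0,"ty":-0.1,"tz":-0.37,"turn":0},{"tx":0,"ty":-0.1,"tz":-0.37,"turn":0},{"tx":0,"ty":-0.05,"tz":-0.2,"turn":0},{"tx":0,"ty":0,"tz":0,"turn":0},{"tx":0,"ty":0,"tz":0,"turn":0},{"tx":0,"ty":0,"tz":0,"turn":0}]' -
python3 -c "
from h import *
nib([-42,-80])"
```

```text
time: 24.7
ee_pos: [0.4549, 0.133, 0.1373]
orientation: [-108.7, 90.0, -140.1]
force: [1.1, -0.1, 1.3]
finger_gap: 0.0235
time: 25.5
ee_pos: [0.4379, 0.1379, 0.1371]
orientation: [-147.1, 89.9, -178.4]
force: [-0.9, 0.7, 1.4]
finger_gap: 0.0235
t 25.5 tcp [0.4379 0.1379 0.1371] tilt 0.07 zdir -31.34 gap 0.0235 F [-0.9  0.7  1.4]
nib board mm [-41.8 -79.4] tip z free 0.0084 press mm 5.6
t 25.5 tcp [0.4379 0.1379 0.1371] tilt 0.07 zdir -31.34 gap 0.0235 F [-0.9  0.7  1.4]
 shift cm [-0.09 -0.07 -0.02] | 0.11
```

The pass is complete at board (-42,-79). Lifting straight up.

```bash

python3 -m handwheel '[{"tx":-1,"ty":0,"tz":0,"turn":0},{"tx":-2,"ty":0,"tz":0,"turn":0},{"tx":-3,"ty":0,"tz":0,"turn":0},{"tx":-4,"ty":0,"tz":0,"turn":0},{"tx":-4,"ty":0,"tz":0,"turn":0},{"tx":-3.2,"ty":0,"tz":0,"turn":0},{"tx":0,"ty":0,"tz":0,"turn":0},{"tx":0,"ty":0,"tz":0,"turn":0}]' -
python3 -c "
from h import *
to([.4996,-.2002,.309],-31.35)"
```

```text
time: 26.3
ee_pos: [0.4382, 0.1374, 0.3098]
orientation: [-13.9, 90.0, -45.3]
force: [1.0, -0.5, -1.4]
finger_gap: 0.0233
t 26.3 tcp [0.4382 0.1374 0.3098] tilt 0.04 zdir -31.36 gap 0.0233 F [ 1.  -0.5 -1.4]
 shift cm [  0.1  -25.63  22.81] | 34.31
 turn rad -0.0
```

```bash

python3 -m handwheel '[{"tx":0,"ty":-3.2,"tz":2.85,"turn":0},{"tx":0,"ty":-3.2,"tz":2.85,"turn":0},{"tx":0,"ty":-3.2,"tz":2.85,"turn":0},{"tx":0,"ty":-3.2,"tz":2.85,"turn":0},{"tx":0,"ty":-3.2,"tz":2.85,"turn":0},{"tx":0,"ty":-3.2,"tz":2.85,"turn":0},{"tx":0,"ty":-3.2,"tz":2.85,"turn":0},{"tx":0,"ty":-3.2,"tz":2.85,"turn":0},{"tx":0,"ty":0,"tz":0,"turn":0},{"tx":0,"ty":0,"tz":0,"turn":0}]' -
python3 -c "
from h import *
to([.4994,-.2,.225])
im,_=capture('wrist');cv2.imwrite('pics/s1.png',im[0:330,140:520])
im2,_=capture('side');q,R,s=tool();x,y=proj(camera_info('side'),[q])[0].astype(int);c=cv2.resize(im2[y-30:y+90,x-60:x+60],(330,330),interpolation=2);cv2.imwrite('pics/s1.png',np.hstack([im[0:330,140:520],c]))"
```

```text
time: 27.3
ee_pos: [0.4987, -0.1999, 0.3072]
orientation: [-176.4, 89.7, 152.1]
force: [0.2, 0.3, -1.4]
finger_gap: 0.0235
t 27.3 tcp [ 0.4987 -0.1999  0.3072] tilt 0.27 zdir -31.47 gap 0.0235 F [ 0.2  0.3 -1.4]
 shift cm [8.22 0.03 0.1 ] | 8.22
```

View pics/s1.png

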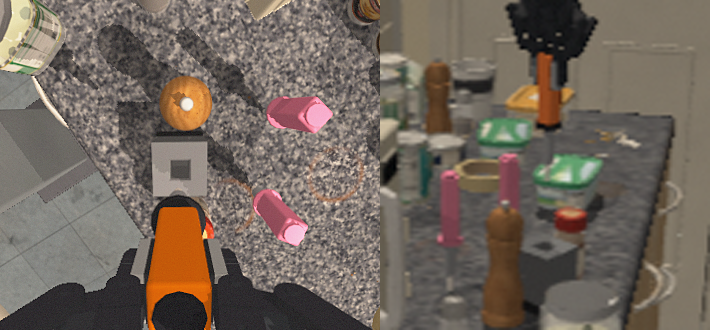

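The well is open and empty at crop (180,170), and the scraper hangs vertical in the side view. Lowering to just above the well, then re-checking the axis.

```bash

python3 -m handwheel '[{"tx":2,"ty":0.03,"tz":0.07,"turn":0},{"tx":3,"ty":0,"tz":0,"turn":0},{"tx":2,"ty":0,"tz":0,"turn":0},{"tx":1,"ty":0,"tz":0,"turn":0},{"tx":0,"ty":0,"tz":0,"turn":0},{"tx":0,"ty":0,"tz":0,"turn":0},{"tx":0,"ty":0,"tz":0,"turn":0}]' -
python3 -c "
from h import *
to([.4995,-.2002,.1387])"
```

```text
time: 28.1
ee_pos: [0.5018, -0.1994, 0.2305]
orientation: [13.0, 89.9, -18.3]
force: [-0.5, 0.2, -0.9]
finger_gap: 0.0233
t 28.1 tcp [ 0.5018 -0.1994  0.2305] tilt 0.13 zdir -31.32 gap 0.0233 F [-0.5  0.2 -0.9]
 shift cm [ 9.18 -0.19 -0.17] | 9.18
```

```bash

python3 -m handwheel '[{"tx":0.5,"ty":-0.19,"tz":-0.17,"turn":0},{"tx":0,"ty":0,"tz":0,"turn":0},{"tx":0,"ty":0,"tz":0,"turn":0},{"tx":0,"ty":0,"tz":0,"turn":0}]' -
python3 -c "
from h import *
to([.4995,-.2002,.1387])"
```

```text
time: 28.5
ee_pos: [0.4986, -0.2004, 0.2245]
orientation: [14.7, 90.0, -16.6]
force: [0.3, 0.6, -0.8]
finger_gap: 0.0232
t 28.5 tcp [ 0.4986 -0.2004  0.2245] tilt 0.02 zdir -31.35 gap 0.0232 F [ 0.3  0.6 -0.8]
 shift cm [8.58 0.06 0.07] | 8.58
```

```bash

python3 -m handwheel '[{"tx":0.5,"ty":0.05,"tz":0.05,"turn":0},{"tx":0.5,"ty":0,"tz":0,"turn":0},{"tx":0.5,"ty":0,"tz":0,"turn":0},{"tx":0.5,"ty":0,"tz":0,"turn":0},{"tx":0.5,"ty":0,"tz":0,"turn":0},{"tx":0,"ty":0,"tz":0,"turn":0},{"tx":0,"ty":0,"tz":0,"turn":0}]' -
python3 -c "
from h import *
to([.4995,-.2002,.1387])"
```

```text
time: 29.2
ee_pos: [0.4992, -0.2001, 0.1992]
orientation: [168.3, 90.0, 137.0]
force: [-1.1, -0.1, -1.6]
finger_gap: 0.0236
t 29.2 tcp [ 0.4992 -0.2001  0.1992] tilt 0.01 zdir -31.34 gap 0.0236 F [-1.1 -0.1 -1.6]
 shift cm [6.05 0.01 0.04] | 6.05
```

```bash

python3 -m handwheel '[{"tx":0.5,"ty":0,"tz":0.02,"turn":0},{"tx":0.5,"ty":0,"tz":0,"turn":0},{"tx":0.5,"ty":0,"tz":0,"turn":0},{"tx":0.5,"ty":0,"tz":0,"turn":0},{"tx":0,"ty":0,"tz":0,"turn":0}]' -
python3 -m handwheel '[{"tx":0.7,"ty":0,"tz":0,"turn":0},{"tx":0.7,"ty":0,"tz":0,"turn":0},{"tx":0.7,"ty":0,"tz":0,"turn":0},{"tx":0.7,"ty":0,"tz":0,"turn":0},{"tx":0.6,"ty":0,"tz":0,"turn":0},{"tx":0.3,"ty":0,"tz":0,"turn":0},{"tx":0.2,"ty":0,"tz":0,"turn":0},{"tx":0,"ty":0,"tz":0,"turn":0},{"tx":0,"ty":0,"tz":0,"turn":0}]' -
```

```text
time: 29.7
ee_pos: [0.4987, -0.2, 0.1784]
orientation: [-169.9, 89.9, 158.7]
force: [0.3, 0.9, -0.9]
finger_gap: 0.0232
time: 30.6
ee_pos: [0.4995, -0.2003, 0.1405]
orientation: [17.8, 90.0, -13.6]
force: [0.2, 0.0, -0.8]
finger_gap: 0.0233
```

```bash

python3 -m handwheel '[{"tx":0.1,"ty":0,"tz":0,"turn":0},{"tx":0.1,"ty":0,"tz":0,"turn":0},{"tx":0,"ty":0,"tz":0,"turn":0},{"tx":0,"ty":0,"tz":0,"turn":0}]' -
python3 -m handwheel '[{"tx":0.05,"ty":0,"tz":0,"turn":0},{"tx":0,"ty":0,"tz":0,"turn":0},{"tx":0,"ty":0,"tz":0,"turn":0}]' -
```

```text
time: 31.0
ee_pos: [0.4995, -0.2003, 0.1387]
orientation: [4.8, 90.0, -26.6]
force: [-0.5, 1.4, 3.6]
finger_gap: 0.0233
time: 31.3
ee_pos: [0.4995, -0.2003, 0.1387]
orientation: [-10.0, 90.0, -41.4]
force: [-1.7, 0.1, 7.5]
finger_gap: 0.0231
```

The collar is seated: same TCP height as at pick-up (0.1387), with contact force. Releasing and rising.

```bash

python3 -m handwheel '[{"tx":-0.05,"ty":0,"tz":0,"turn":0},{"tx":0,"ty":0,"tz":0,"turn":0},{"tx":0,"ty":0,"tz":0,"turn":0},{"tx":0,"ty":0,"tz":0,"turn":0},{"tx":0,"ty":0,"tz":0,"turn":0},{"tx":0,"ty":0,"tz":0,"turn":0}]' 1
python3 -m handwheel '[{"tx":-1,"ty":0,"tz":0,"turn":0},{"tx":-2,"ty":0,"tz":0,"turn":0},{"tx":-3,"ty":0,"tz":0,"turn":0},{"tx":-4,"ty":0,"tz":0,"turn":0},{"tx":-4,"ty":0,"tz":0,"turn":0},{"tx":-2,"ty":0,"tz":0,"turn":0},{"tx":0,"ty":0,"tz":0,"turn":0},{"tx":0,"ty":0,"tz":0,"turn":0},{"tx":0,"ty":0,"tz":0,"turn":0}]' -
python3 - <<'E'
from h import *
to();ci=camera_info("wrist");im,D=capture("wrist");side,_=capture("side")
v,u=np.mgrid[0:400,0:640];P=cloud(ci,np.c_[u.ravel(),v.ravel()],D.ravel()).reshape(400,640,3)
n2=(D>0)&(np.hypot(P[...,0]-.4986,P[...,1]+.2)<.03);hsv=cv2.cvtColor(im,cv2.COLOR_BGR2HSV)
def rect(n,m):
    q=P[m]
    if len(q)>5: print(n,len(q),q[:,2].mean().round(4),[np.round(x,4) for x in cv2.minAreaRect(q[:,:2].astype(np.float32))])
rect("button",n2&(P[...,2]>.184)&(P[...,2]<.195));rect("orange hi",n2&(hsv[...,0]<15)&(hsv[...,1]>150)&(P[...,2]>.175))
cv2.imwrite("pics/f1.png",np.hstack([im[0:330,140:520],cv2.resize(side[150:290,250:390],(330,330),interpolation=2)]))
E
```

```text
time: 31.9
ee_pos: [0.4993, -0.2002, 0.1382]
orientation: [170.7, 90.0, 139.4]
force: [0.3, 0.1, -1.0]
finger_gap: 0.0858
time: 32.8
ee_pos: [0.4984, -0.2001, 0.2973]
orientation: [-165.9, 89.9, 162.7]
force: [-0.6, 0.0, -0.4]
finger_gap: 0.0856
t 32.8 tcp [ 0.4984 -0.2001  0.2973] tilt 0.14 zdir -31.34 gap 0.0856 F [-0.6  0.  -0.4]
button 422 0.1861 [array([ 0.4993, -0.2005]), array([0.0192, 0.0191]), np.float64(41.8685)]
orange hi 234 0.1812 [array([ 0.4995, -0.2007]), array([0.0245, 0.0232]), np.float64(55.6991)]
```

View pics/f1.png

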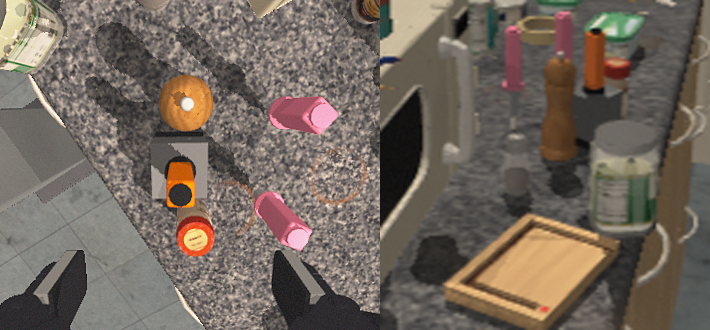

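The scraper is back in the stand, at crop (180,185), with its end at the same height as before. The shaker stands upright on the worktop at right crop (515,165), and the bystanders look unmoved. Handing in.

```bash
python3 -c "
from cell import *
print(hand_in())"
```

```text
the job is handed in; nothing more can be done
None
```

The whole job was carried out and handed in at about 33 s of the 72 s allowed; hand-in reports no verdict, so the result below rests on my own checks.

- **Shaker:** it stands upright and released on the worktop at about (0.58, -0.01). I judged this by eye in the last side view and did not measure it.
- **Groove pass:** I drew the nib from the red-dot end round both corners to the spout at about 4 cm/s. The nib position worked out from the arm stayed within about 2.5 mm of the centre line on the straights, and the corner stops were within 4 mm of the corner points. It showed 5.2–5.6 mm of press all along.
- **Press check:** the vertical force rose about 2.4 N on going in and fell about 2.8 N on lifting out. That fits the spring being pressed about 5 mm or a little more; I had no direct reading of the nib joint.
- **Scraper:** it is back in the stand and seated at the same arm height as when picked up (0.1387 m). Its end measured at 0.186 m both before and after, and its axis moved less than 1 mm. The bystanders look unmoved in the last views.

Two minor points: the first move was refused because of its row format and moved nothing. The arm's position readings also scattered by 1–3 mm just after fast moves, so I let it settle and corrected before going into the well.

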